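# Set the plate fixture's jaw to its gauge mark with the knurled wheel

### The job

Set up the plate fixture for the next size: with a fingertip on top of the knurled wheel, roll it until the gap between the jaws has closed so far that the sliding jaw's pointer lines up with the gauge mark on the scale strip, then take the hand away. Move the jaw by the wheel only, never by touching the jaw itself; grasp nothing, and leave the gauge mark and the things lying around the fixture where they are.

Things in the scene. Friction and masses are not known exactly. Their poses are not given: they have to be found in the camera images.
- fixture: grey base plate bolted to the bench, 205 (x) x 260 (y) x 20 mm high. Origin on the bench surface; plate spans x -90..+115, y -130..+130 mm. Its y axis is the jaws' sliding direction. Steel fixed jaw (top 46 mm above the bench) near the +y end, face at y +100 mm. The wheel sits between aluminium cheeks (76 mm long in y, top 68 mm above the bench) on the -x half, the jaws on the +x half
- wheel: knurled steel thumbwheel standing on edge, radius 34 mm over its ridges, 22 mm wide, axle along fixture x; origin at its centre, fixture x -50, y +20, 46 mm above the bench; turns with the wheel. Rolling its top towards fixture +y (to the fixed jaw) moves the sliding jaw the same way, closing the gap 10 mm per radian (34 mm of rim travel); rolling back opens it. It stays where it is left
- wheel_top (a point): highest point of the wheel, 80 mm above the bench, 12 mm above the cheeks; axes parallel to the fixture's, does not turn with the wheel. The axle does not give. Turning takes about 2 N along the rim, so a fingertip resting on it with 5 to 15 N drives it by friction and by its 24 straight ridges, which stand 3 mm proud and 9 mm apart
- jaw: sliding steel jaw on two rods, 85 (x) x 18 mm (y), top 46 mm above the bench, with a rack bar beside the wheel (top 60 mm above the bench, at fixture x -28..-19 mm). Origin in the plane of its gripping face, which looks to +y, 20 mm above the bench; axes parallel to the fixture's. Starts 0 to 12 mm from fully open, travels 54 mm in all; it is geared to the wheel
- pointer_tip (a point): tip of the 4 mm wide dark steel pointer on the +x end of the sliding jaw, 28 mm above the bench; the middle of the pointer lies in the plane of the jaw's gripping face. Axes parallel to the fixture's
- gauge: the gauge mark: dark steel T-shaped marker fixed on the aluminium scale strip along the fixture's +x edge; its stem (5 mm wide in y, 22 mm long in x, 6 mm high) is the mark. Origin at the middle of the stem, 22 mm above the bench; axes parallel to the fixture's. Starts 14 to 46 mm to the +y side of the pointer; lined up when the pointer tip has y = 0 in the gauge's frame
- plates: bystander: stack of three drilled metal carrier plates, 60 x 90 x 30 mm, loose; origin at the centre of its underside
- cartridge: bystander: upright white plastic cartridge, 38 mm diameter foot, 85 mm high, loose; origin at the centre of its underside
- bin: bystander: open blue plastic bin, 100 x 130 x 45 mm, loose; origin at the centre of its underside
- driver: bystander: screwdriver lying on the bench, 160 mm long, loose; origin at the middle of its underside, x axis along it, handle towards -x

How it is judged:
By the outcome, as a careful person would: the job done as asked, in the order asked, and still so for the second after the job is handed in, with the robot touching nothing.
It also fails if it takes over 48 s, if anything falls off the work surface, if the arm or the gripper's body presses on something with over 40 N, if the wrist force passes 120 N, or if a joint passes its speed limit or range.

### The arm

A 7-joint arm with a two-finger parallel gripper is mounted at the origin on the work surface. World frame = base frame: x ahead of the robot, y to its left, z up, the work surface at z = 0. Lengths are in m, angles in rad, forces in N, time in s.
With the tool pointing down it reaches from about 0.4 to 0.85 m from the base axis. Payload 4.5 kg.
Tool frame: the origin (TCP) lies on the centre line of the jaws, within the pads' length; the fingertips stand 11 mm ahead of it and the grasp point (between the pads) lies 8 mm behind it; z points along the fingers, y is the direction in which the jaws open and shut (so a half turn about z gives the same grasp; the last joint's range is limited). The gripper opens to 88 mm and grips with 3 to 60 N. Pads are 18 mm wide; open, the fingers measure 123 mm over their backs; the gripper's body (75 mm by 187 mm) begins 45 mm behind the grasp point.
Start: joints at [-1.301, 0.689, -0.195, 1.565, 0.157, 0.902, -0.215], TCP at [0.146, 0.608, 0.25] pointing down, gripper open.
Joint ranges: [-3.01, 3.01], [-0.46, 2.08], [-1.47, 1.51], [0.13, 2.56], [-1, 4.14], [0.04, 2.09], [-2.66, 2.66]. Speed limits (rad/s): [2.57, 2.57, 3.14, 3.14, 3.14, 3.14, 3.14].

### API

Orientations are given as a unit quaternion [x, y, z, w].
In Python, from plant import r, snapshot gives the robot as it stands.
- The arm moves only by the tool drive_tool, never from a script. Its argument "commands" is a list of rows, each an object of numbers: "wx", "wy", "wz": the turn, a rotation vector about the tool's x, y, z in rad; "dx", "dy", "dz": the shift along the tool's x, y, z in m; "claw": the opening, from 0 (shut) to 1 (fully open). A call has 1 to 12 rows; each row shifts and turns the commanded pose from where the row before left it, along the tool's axes as they then stand; what a row does not reach is not made up. A row lasts 1/10 s, in which the tool goes at most 50 mm and 8.59 degrees, less where a joint would pass 70% of its speed; a pose out of reach is approached as far as the arm can. A call is refused whole if a number of a shift passes 0.05 or a number of a turn 0.15, either way. A call with a gripper value outside its range is refused whole. The fingers move at their own pace and stop on an object; "grip_force" is the grip in N (left out, the last holds). Time passes only in rows, so rows that do not move let the fingers close. It gives the time, the measured TCP pose, the force and the opening at its end, in the units of the state.
- r.get_state(): the state, without advancing time (a new reading comes with each control period).
- snapshot(name): name is "side" or "top"; returns a dict with "color" (420x560x3 uint8, red, green, blue), "fx", "fy", "cx", "cy" (pixels), "dist" ([k1, k2, p1, p2, k3] as OpenCV has them; the pictures are not rectified), "world_to_cam" (4x4, takes a point from world to camera coordinates). Camera axes: x right, y up, looking along -z (the intrinsics and any distortion apply to the point x, -y, -z); pixel columns grow to the right and rows downward; lengths in m; the calibration is good to about 2 mm. A picture is of the moment at which its call begins. There is no depth.
- r.finish_job(): hands the job in, once; it reports no verdict.
The state is a dict: "clock": time; "q": joint angles; "qd": joint speeds; "joint_torque": joint torques, N m; "tool_pos": TCP position; "eef_rot": TCP orientation; "contact_force": force on the tool from outside, world axes, zero at the start; "moment": the same for the moment, N m; "opening": opening from 0.0 (shut) to 1.0 (fully open).
Only numpy, scipy, OpenCV 4.12 (cv2) and the standard library are available. Lean on these libraries where they do the work, as an engineer would, in place of code of your own. Each camera call takes 0.05 s, during which the arm holds its last target. There are 200 camera calls.

## Working session

There is one attempt and no reset: what is moved stays moved. The work goes in short steps, Python scripts to look and compute and a tool call to move; the robot and the scene stay as the last step left them, time stands still between calls to the robot, and variables do not carry over. Pictures are saved under pics/ and viewed, on a budget of 10 in all, crops included, one or two more only if the job needs it, and the job is handed in when it is done.

Besides the shell and the picture viewer there is one more tool, called after "Request:" by a JSON object that holds its "fn" and its "kwargs", one argument or row to a line. drive_tool: Moves the arm, as the interface text tells. Its arguments: {"type":"object","properties":{"commands":{"type":"array","items":{"type":"object","properties":{"wx":{"type":"number"},"wy":{"type":"number"},"wz":{"type":"number"},"dx":{"type":"number"},"dy":{"type":"number"},"dz":{"type":"number"},"claw":{"type":"number"}}}},"grip_force":{"type":"number"}},"required":["commands"]}

```bash
mkdir -p pics; ls; cat > h.py <<'E'
import numpy as np, cv2
from plant import r, snapshot
def snap(n,f):
    s=snapshot(n); cv2.imwrite(f'pics/{f}.png',s['color'][:,:,::-1]); 
    np.save(f'pics/{f}.npy',{k:v for k,v in s.items()},allow_pickle=True); return s
def load(f): return np.load(f'pics/{f}.npy',allow_pickle=True).item()
def ray(s,uv):
    K=np.array([[s['fx'],0,s['cx']],[0,s['fy'],s['cy']],[0,0,1]]);
    p=cv2.undistortPoints(np.array(uv,float).reshape(-1,1,2),K,np.array(s['dist'],float)).reshape(-1,2)
    d=np.c_[p[:,0],-p[:,1],-np.ones(len(p))]; T=np.array(s['world_to_cam']); R=T[:3,:3]
    return -R.T@T[:3,3], d@R
def onz(s,uv,z):
    o,d=ray(s,uv); z=np.broadcast_to(z,len(d)); return o+d*((z-o[2])/d[:,2])[:,None]
def proj(s,P):
    T=np.array(s['world_to_cam']); c=np.array(P,float).reshape(-1,3)@T[:3,:3].T+T[:3,3]
    K=np.array([[s['fx'],0,s['cx']],[0,s['fy'],s['cy']],[0,0,1]])
    return cv2.projectPoints(c*[1,-1,-1],np.zeros(3),np.zeros(3),K,np.array(s['dist'],float))[0].reshape(-1,2)
E
python3 - <<'E'
from h import *
a=snap('top','t0');b=snap('side','s0')
for s in(a,b): print(s['fx'],s['cx'],s['cy'],s['dist'],ray(s,[[280,210]]))
print(r.get_state())
E
```

```text
pics
471.7175789833098 270.2305688619987 215.80302435694952 [-0.02833428  0.          0.          0.          0.        ] (array([0.43805726, 0.05510007, 1.23811148]), array([[ 0.16520073, -0.02773065, -0.98616429]]))
530.6223106383524 273.70860481697804 216.88732017382168 [-0.12892996  0.          0.          0.          0.        ] (array([ 0.52836833, -0.8500064 ,  0.77457798]), array([[ 0.07422394,  0.79066718, -0.60798462]]))
{'clock': 0.1, 'q': array([-1.30120125,  0.68991186, -0.19450721,  1.56622138,  0.15733855,
        0.9024922 , -0.21507985]), 'qd': array([ 1.34379167e-03, -2.57059606e-03, -5.62779456e-04, -3.84656110e-03,
        8.78392099e-04,  3.07937564e-05,  8.91888793e-04]), 'joint_torque': array([-3.47206260e-03, -5.28505433e+01, -1.27197258e+00, -1.53837758e+01,
       -5.26027149e-02,  1.90334576e-03,  3.92889501e-05]), 'tool_pos': array([0.14594049, 0.60716854, 0.24898753]), 'eef_rot': array([ 1.17570865e-01,  9.93064157e-01, -8.19329388e-04, -1.92026624e-05]), 'contact_force': array([-0.47976872, -0.52583802,  0.14381433]), 'moment': array([-0.06514017, -0.01404665, -0.01825786]), 'opening': 0.9997524791678098}
```

View pics/t0.png

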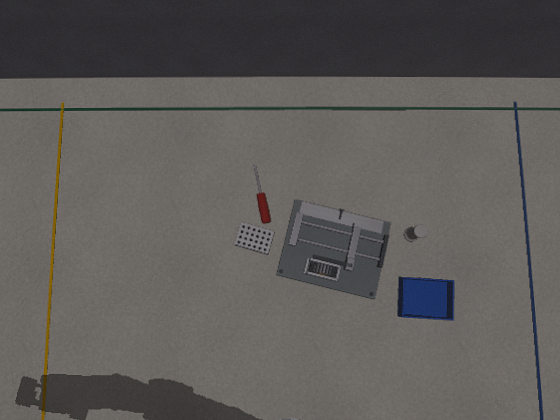

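View pics/s0.png

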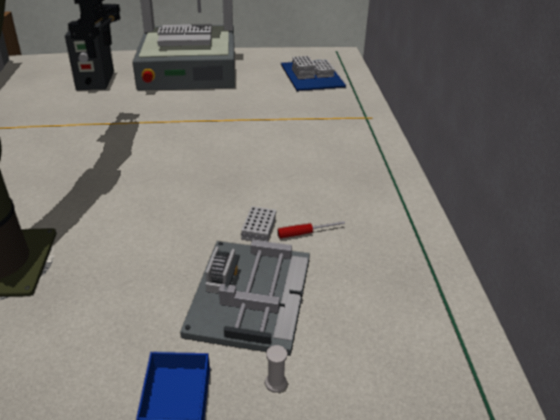

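The top view shows the wheel at (322,268), the fixed jaw at (295,230), the sliding jaw at (352,245) and the gauge at (340,213). The side view shows the same fixture around (250,290). I'll enlarge both.

```bash
python3 - <<'E'
from h import *
a=load('t0')['color'][190:308,270:400,::-1];b=load('s0')['color'][230:355,175:320,::-1]
A=cv2.resize(a,None,fx=5,fy=5,interpolation=2)[:590];B=cv2.resize(b,None,fx=4.8,fy=4.8,interpolation=2)
cv2.imwrite('pics/ca.png',A*1);cv2.imwrite('pics/cb.png',B);print(A.shape,B.shape)
E
```

```text
(590, 650, 3) (600, 696, 3)
```

View pics/ca.png

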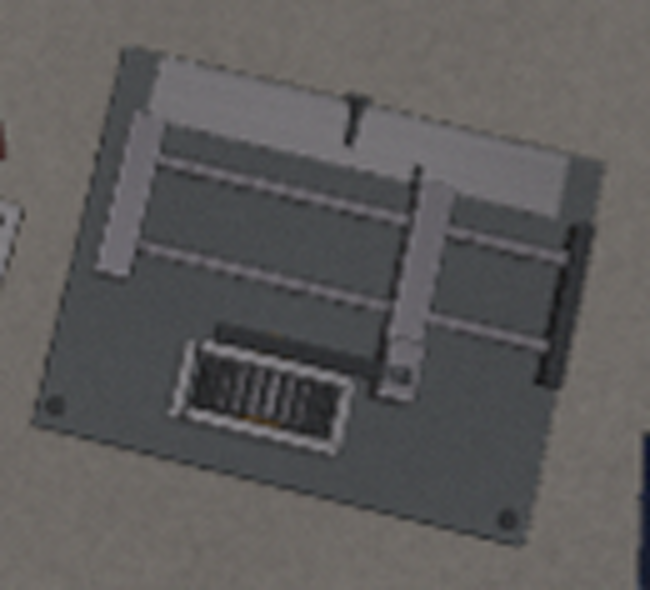

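View pics/cb.png

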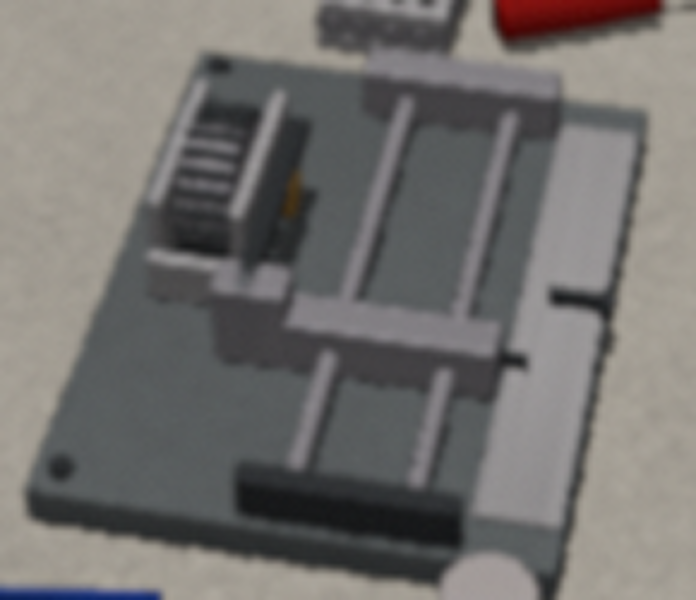

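The top crop (5x) shows plate corners (122,47), (605,160), (525,545), (32,427). The gauge stem ends at (350,143), the pointer tip is at (418,168), and the cheeks surround the wheel at (262,397). The side crop (4.8x) has the gauge stem end at (555,297) and the pointer at (520,360).

```bash
cat > fx.py <<'E'
from h import *
from scipy.optimize import least_squares
a,b=load('t0'),load('s0')
ta=lambda p:(np.array(p,float)+.5)/5-.5+[270,190]
sb=lambda p:(np.array(p,float)+.5)/4.8-.5+[175,230]
ua=ta([[122,47],[605,160],[525,545],[32,427]]); ub=sb([[645,112],[30,490],[205,55]])
C=np.array([[.115,.13,.02],[.115,-.13,.02],[-.09,-.13,.02],[-.09,.13,.02]])
Cb=np.array([C[0],C[2],C[3]])
def W(p,X): 
    c,s=np.cos(p[2]),np.sin(p[2]); return np.asarray(X)@np.array([[c,-s,0],[s,c,0],[0,0,1]]).T+[p[0],p[1],0]
f=lambda p:np.r_[(proj(a,W(p,C))-ua).ravel(),(proj(b,W(p,Cb))-ub).ravel()]
s=least_squares(f,[.65,-.05,0]); P=s.x
def F(X): return (np.asarray(X)-[P[0],P[1],0])@W([0,0,P[2]],np.eye(3)).T
F=lambda X:(np.asarray(X)-[P[0],P[1],0])@np.array([[np.cos(P[2]),-np.sin(P[2]),0],[np.sin(P[2]),np.cos(P[2]),0],[0,0,1]])
E
python3 - <<'E'
from fx import *
np.set_printoptions(precision=4,suppress=True)
print(P,s.fun.round(1)); print('wheeltop',W(P,[[-.05,.02,.08]]))
print('cheek ends etc in px crop: wheel top', (proj(a,W(P,[[-.05,.02,.08]]))-[270,190])*5,(proj(b,W(P,[[-.05,.02,.08]]))-[175,230])*4.8)
print('gauge,pointer top',F(onz(a,ta([[350,143],[357,98],[418,168]]),[.025,.025,.028])))
print('side',F(onz(b,sb([[555,297],[608,305],[522,361]]),[.025,.025,.028])))
E
```

```text
[ 0.5303 -0.1161 -0.2395] [ 0.4 -0.6  0.5 -0.3  0.8 -0.   0.3 -0.2  0.9 -1.3 -0.7 -0.2 -1.  -1.2]
wheeltop [[ 0.4865 -0.0849  0.08  ]]
cheek ends etc in px crop: wheel top [[271.7397 392.9168]] [[217.2739 121.0818]]
gauge,pointer top [[ 0.0906  0.0036  0.025 ]
 [ 0.1147  0.0051  0.025 ]
 [ 0.0855 -0.0332  0.028 ]]
side [[ 0.0917  0.0022  0.025 ]
 [ 0.1134  0.0017  0.025 ]
 [ 0.0844 -0.0374  0.028 ]]
```

Request:
{"fn": "drive_tool", "kwargs": {
  "commands": [
    {"dx": -0.04, "dy": -0.03, "claw": 0},
    {"dx": -0.04, "dy": -0.03, "claw": 0},
    {"dx": -0.04, "dy": -0.03, "claw": 0},
    {"dx": -0.04, "dy": -0.03, "claw": 0},
    {"dx": -0.04, "dy": -0.03, "claw": 0},
    {"dx": -0.04, "dy": -0.03, "claw": 0},
    {"dx": -0.04, "dy": -0.03, "claw": 0},
    {"dx": -0.04, "dy": -0.03, "claw": 0},
    {"dx": -0.018, "dy": -0.038, "claw": 0},
    {"dx": -0.018, "dy": -0.038, "claw": 0},
    {"dx": -0.018, "dy": -0.038, "claw": 0},
    {"dx": -0.018, "dy": -0.038, "claw": 0}
  ],
  "grip_force": 20
}}

```text
validation failed for argument at $.co...
```

Request:
{"fn": "drive_tool", "kwargs": {
  "commands": [
    {"dx": -0.018, "dy": -0.038, "claw": 0},
    {"dx": -0.018, "dy": -0.038, "claw": 0},
    {"dx": -0.018, "dy": -0.038, "claw": 0},
    {"dx": -0.018, "dy": -0.038, "claw": 0},
    {"claw": 0},
    {"claw": 0},
    {"claw": 0}
  ]
}}

```text
validation failed for argument at $.co...
```

```bash
cat > st.py <<'E'
from fx import *
g=r.get_state(); np.set_printoptions(precision=4,suppress=True)
from scipy.spatial.transform import Rotation as Ro
R=Ro.from_quat(g['eef_rot']).as_matrix()
tip=g['tool_pos']+.011*R[:,2]; wt=W(P,[[-.05,.02,.08]])[0]
print('clock',g['clock'],'tip fixture rel wheeltop',F(tip)-F(wt),'to wheeltop in tool',R.T@(wt-tip)); print('F',g['contact_force'],'open',g['opening']); print(R)
E
python3 st.py
```

```text
clock 0.1 tip fixture rel wheeltop [-0.495   0.5915  0.158 ] to wheeltop in tool [-0.4927 -0.5931  0.159 ]
F [-0.4798 -0.5258  0.1438] open 0.9997524791678098
[[-0.9724  0.2335 -0.0002]
 [ 0.2335  0.9724 -0.0016]
 [-0.0002 -0.0016 -1.    ]]
```

Request:
{"fn": "drive_tool", "kwargs": {
  "commands": [
    {"dx": -0.04, "dy": -0.03, "dz": 0.0, "wx": 0.0, "wy": 0.0, "wz": 0.0, "claw": 0.0}
  ],
  "grip_force": 20
}}

```text
clock: 0.2
tool_pos: [0.1714, 0.5737, 0.2493]
eef_rot: [0.113, 0.994, 0.002, -0.003]
contact_force: [0.4, 0.8, 0.5]
opening: 0.93
```

Request:
{"fn": "drive_tool", "kwargs": {
  "commands": [
    {"dx": -0.04, "dy": -0.03, "dz": 0.0, "claw": 0.0},
    {"dx": -0.04, "dy": -0.03, "dz": 0.0, "claw": 0.0},
    {"dx": -0.04, "dy": -0.03, "dz": 0.0, "claw": 0.0},
    {"dx": -0.04, "dy": -0.03, "dz": 0.0, "claw": 0.0},
    {"dx": -0.04, "dy": -0.03, "dz": 0.0, "claw": 0.0},
    {"dx": -0.04, "dy": -0.03, "dz": 0.0, "claw": 0.0},
    {"dx": -0.04, "dy": -0.03, "dz": 0.0, "claw": 0.0}
  ]
}}

```text
validation failed for argument at $.co...
```

All fields are evidently required.

Request:
{"fn": "drive_tool", "kwargs": {
  "commands": [
    {"dx": -0.04, "dy": -0.03, "dz": 0.0, "wx": 0.0, "wy": 0.0, "wz": 0.0, "claw": 0.0},
    {"dx": -0.04, "dy": -0.03, "dz": 0.0, "wx": 0.0, "wy": 0.0, "wz": 0.0, "claw": 0.0},
    {"dx": -0.04, "dy": -0.03, "dz": 0.0, "wx": 0.0, "wy": 0.0, "wz": 0.0, "claw": 0.0},
    {"dx": -0.04, "dy": -0.03, "dz": 0.0, "wx": 0.0, "wy": 0.0, "wz": 0.0, "claw": 0.0},
    {"dx": -0.04, "dy": -0.03, "dz": 0.0, "wx": 0.0, "wy": 0.0, "wz": 0.0, "claw": 0.0},
    {"dx": -0.04, "dy": -0.03, "dz": 0.0, "wx": 0.0, "wy": 0.0, "wz": 0.0, "claw": 0.0},
    {"dx": -0.04, "dy": -0.03, "dz": 0.0, "wx": 0.0, "wy": 0.0, "wz": 0.0, "claw": 0.0}
  ]
}}

```text
clock: 0.9
tool_pos: [0.402, 0.2978, 0.2496]
eef_rot: [0.117, 0.993, -0.0, -0.0]
contact_force: [1.3, -0.3, -0.2]
opening: 0.301
```

Request:
{"fn": "drive_tool", "kwargs": {
  "commands": [
    {"dx": -0.018, "dy": -0.038, "dz": 0.0, "wx": 0.0, "wy": 0.0, "wz": 0.0, "claw": 0.0},
    {"dx": -0.018, "dy": -0.038, "dz": 0.0, "wx": 0.0, "wy": 0.0, "wz": 0.0, "claw": 0.0},
    {"dx": -0.018, "dy": -0.038, "dz": 0.0, "wx": 0.0, "wy": 0.0, "wz": 0.0, "claw": 0.0},
    {"dx": -0.018, "dy": -0.038, "dz": 0.0, "wx": 0.0, "wy": 0.0, "wz": 0.0, "claw": 0.0},
    {"dx": -0.018, "dy": -0.038, "dz": 0.0, "wx": 0.0, "wy": 0.0, "wz": 0.0, "claw": 0.0},
    {"dx": -0.018, "dy": -0.038, "dz": 0.0, "wx": 0.0, "wy": 0.0, "wz": 0.0, "claw": 0.0},
    {"dx": -0.018, "dy": -0.038, "dz": 0.0, "wx": 0.0, "wy": 0.0, "wz": 0.0, "claw": 0.0},
    {"dx": -0.018, "dy": -0.038, "dz": 0.0, "wx": 0.0, "wy": 0.0, "wz": 0.0, "claw": 0.0},
    {"dx": 0.0, "dy": 0.0, "dz": 0.0, "wx": 0.0, "wy": 0.0, "wz": 0.0, "claw": 0.0}
  ]
}}

```text
clock: 1.8
tool_pos: [0.4703, -0.0366, 0.2492]
eef_rot: [0.123, 0.992, -0.002, -0.0]
contact_force: [0.5, -0.0, -0.1]
opening: 0.003
```

```bash
python3 st.py
```

```text
clock 1.8 tip fixture rel wheeltop [-0.0271  0.043   0.1582] to wheeltop in tool [-0.0274 -0.0422  0.1584]
F [ 0.483  -0.0282 -0.0529] open 0.0031219837722599327
[[-0.9697  0.2445 -0.0006]
 [ 0.2445  0.9697 -0.0036]
 [-0.0003 -0.0036 -1.    ]]
```

Request:
{"fn": "drive_tool", "kwargs": {
  "commands": [
    {"dx": -0.014, "dy": -0.034, "dz": 0.02, "wx": 0.0, "wy": 0.0, "wz": 0.0, "claw": 0.0},
    {"dx": -0.013, "dy": -0.034, "dz": 0.03, "wx": 0.0, "wy": 0.0, "wz": 0.0, "claw": 0.0},
    {"dx": 0.0, "dy": 0.0, "dz": 0.04, "wx": 0.0, "wy": 0.0, "wz": 0.0, "claw": 0.0},
    {"dx": 0.0, "dy": 0.0, "dz": 0.04, "wx": 0.0, "wy": 0.0, "wz": 0.0, "claw": 0.0},
    {"dx": 0.0, "dy": 0.0, "dz": 0.014, "wx": 0.0, "wy": 0.0, "wz": 0.0, "claw": 0.0},
    {"dx": 0.0, "dy": 0.0, "dz": 0.0, "wx": 0.0, "wy": 0.0, "wz": 0.0, "claw": 0.0},
    {"dx": 0.0, "dy": 0.0, "dz": 0.0, "wx": 0.0, "wy": 0.0, "wz": 0.0, "claw": 0.0}
  ]
}}

```text
clock: 2.5
tool_pos: [0.4806, -0.1014, 0.1059]
eef_rot: [0.117, 0.993, 0.0, -0.0]
contact_force: [0.3, -0.0, 0.3]
opening: 0.007
```

```bash
python3 st.py; python3 - <<'E'
from h import *
b=snap('side','s1')['color'][200:340,170:330,::-1]
cv2.imwrite('pics/c1.png',cv2.resize(b,None,fx=4.2,fy=4.2,interpolation=2))
E
```

```text
clock 2.5 tip fixture rel wheeltop [-0.0017 -0.0175  0.0149] to wheeltop in tool [-0.0018  0.0174  0.0149]
F [ 0.336  -0.0267  0.2769] open 0.006716901546571355
[[-0.9725  0.2328 -0.0001]
 [ 0.2328  0.9725  0.0004]
 [ 0.0001  0.0003 -1.    ]]
```

View pics/c1.png

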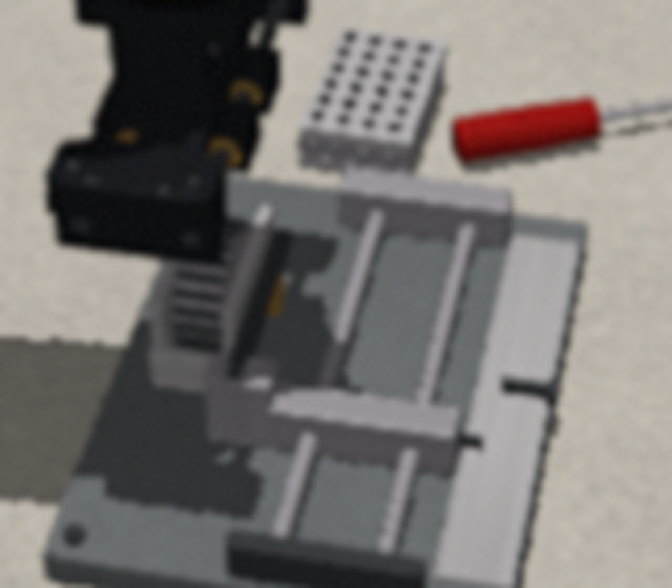

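The side crop shows the gripper body above the wheel. The pointer tip (482,441) and gauge stem (505-550,387) are unobstructed and everything around them is undisturbed.

Request:
{"fn": "drive_tool", "kwargs": {
  "commands": [
    {"dx": -0.002, "dy": -0.011, "dz": 0.008, "wx": 0.0, "wy": 0.0, "wz": 0.0, "claw": 0.0},
    {"dx": 0.0, "dy": 0.0, "dz": 0.004, "wx": 0.0, "wy": 0.0, "wz": 0.0, "claw": 0.0},
    {"dx": 0.0, "dy": 0.0, "dz": 0.003, "wx": 0.0, "wy": 0.0, "wz": 0.0, "claw": 0.0},
    {"dx": 0.0, "dy": 0.0, "dz": 0.0, "wx": 0.0, "wy": 0.0, "wz": 0.0, "claw": 0.0}
  ]
}}

```text
clock: 2.95
tool_pos: [0.4797, -0.1132, 0.0905]
eef_rot: [0.118, 0.993, 0.0, -0.0]
contact_force: [-0.6, 0.5, 0.4]
opening: 0.002
```

Request:
{"fn": "drive_tool", "kwargs": {
  "commands": [
    {"dx": 0.0, "dy": 0.0, "dz": 0.001, "wx": 0.0, "wy": 0.0, "wz": 0.0, "claw": 0.0},
    {"dx": 0.0, "dy": 0.0, "dz": 0.0, "wx": 0.0, "wy": 0.0, "wz": 0.0, "claw": 0.0}
  ]
}}

```text
clock: 3.15
tool_pos: [0.4799, -0.113, 0.0897]
eef_rot: [0.117, 0.993, 0.0, 0.0]
contact_force: [-0.4, -0.2, -0.2]
opening: 0.005
```

```bash
python3 st.py
```

```text
clock 3.15 tip fixture rel wheeltop [ 0.0003 -0.0289 -0.0013] to wheeltop in tool [ 0.0002  0.0289 -0.0013]
F [-0.4357 -0.2134 -0.181 ] open 0.0048710859400024195
[[-0.9724  0.2334  0.0001]
 [ 0.2334  0.9724  0.0002]
 [-0.      0.0002 -1.    ]]
```

Request:
{"fn": "drive_tool", "kwargs": {
  "commands": [
    {"dx": 0.0, "dy": 0.004, "dz": 0.0, "wx": 0.0, "wy": 0.0, "wz": 0.0, "claw": 0.0},
    {"dx": 0.0, "dy": 0.004, "dz": 0.0, "wx": 0.0, "wy": 0.0, "wz": 0.0, "claw": 0.0}
  ]
}}

```text
clock: 3.35
tool_pos: [0.4819, -0.105, 0.0898]
eef_rot: [0.118, 0.993, 0.0, 0.0]
contact_force: [-0.6, 0.2, -0.4]
opening: 0.004
```

Request:
{"fn": "drive_tool", "kwargs": {
  "commands": [
    {"dx": 0.0, "dy": 0.004, "dz": 0.0, "wx": 0.0, "wy": 0.0, "wz": 0.0, "claw": 0.0},
    {"dx": 0.0, "dy": 0.004, "dz": 0.0, "wx": 0.0, "wy": 0.0, "wz": 0.0, "claw": 0.0}
  ]
}}

```text
clock: 3.55
tool_pos: [0.4836, -0.0978, 0.09]
eef_rot: [0.118, 0.993, -0.0, 0.0]
contact_force: [-1.4, -1.9, 6.0]
opening: 0.005
```

Request:
{"fn": "drive_tool", "kwargs": {
  "commands": [
    {"dx": 0.0, "dy": 0.005, "dz": 0.0, "wx": 0.0, "wy": 0.0, "wz": 0.0, "claw": 0.0},
    {"dx": 0.0, "dy": 0.005, "dz": 0.0, "wx": 0.0, "wy": 0.0, "wz": 0.0, "claw": 0.0}
  ]
}}

```text
clock: 3.75
tool_pos: [0.4859, -0.0892, 0.0909]
eef_rot: [0.118, 0.993, -0.001, 0.0]
contact_force: [-2.5, -2.2, 16.7]
opening: 0.005
```

Request:
{"fn": "drive_tool", "kwargs": {
  "commands": [
    {"dx": 0.0, "dy": 0.005, "dz": 0.0, "wx": 0.0, "wy": 0.0, "wz": 0.0, "claw": 0.0},
    {"dx": 0.0, "dy": 0.005, "dz": 0.0, "wx": 0.0, "wy": 0.0, "wz": 0.0, "claw": 0.0}
  ]
}}

```text
clock: 3.95
tool_pos: [0.4885, -0.0788, 0.0909]
eef_rot: [0.118, 0.993, -0.001, 0.001]
contact_force: [-1.9, -2.7, 15.6]
opening: 0.005
```

Request:
{"fn": "drive_tool", "kwargs": {
  "commands": [
    {"dx": 0.0, "dy": 0.005, "dz": 0.0, "wx": 0.0, "wy": 0.0, "wz": 0.0, "claw": 0.0},
    {"dx": 0.0, "dy": 0.005, "dz": 0.0, "wx": 0.0, "wy": 0.0, "wz": 0.0, "claw": 0.0}
  ]
}}

```text
clock: 4.15
tool_pos: [0.4909, -0.0685, 0.0903]
eef_rot: [0.118, 0.993, -0.0, 0.0]
contact_force: [0.1, -0.5, 2.0]
opening: 0.005
```

```bash
python3 st.py; cat > meas.py <<'E'
import sys
from fx import *
n=sys.argv[1]; np.set_printoptions(precision=4,suppress=True)
# sample grey along fixture y at pointer (x .0865 z .028) and gauge stem (x .097, z .025): dark centroid, from either view
for v in ('side','top'):
    q=snap(v,n+v[0]); g=cv2.cvtColor(q['color'],cv2.COLOR_RGB2GRAY).astype(np.float32)
    out={}
    for nm,xs,z in(('ptr',(.0805,.082,.0835),.028),('gauge',(.096,.1,.104),.025)):
        y=np.arange(-.06,.04,.00025); prof=0
        for x in xs:
            uv=proj(q,W(P,np.c_[np.full_like(y,x),y,np.full_like(y,z)])).astype(np.float32)
            prof=prof+cv2.remap(g,uv[None,:,0],uv[None,:,1],cv2.INTER_LINEAR)[0]
        d=np.clip(np.median(prof)-prof,0,None); i=d.argmax(); w=slice(max(0,i-18),i+19)
        ww=np.clip(d[w]-.3*d[i],0,None); out[nm]=(y[w]*ww).sum()/ww.sum(); print(v,nm,out[nm].round(5),'depth',d[i],np.median(prof))
    print(v,'remaining mm',(out['gauge']-out['ptr'])*1e3)
E
python3 meas.py m1
```

```text
clock 4.15 tip fixture rel wheeltop [ 0.0004  0.0169 -0.0007] to wheeltop in tool [ 0.0005 -0.0169 -0.0007]
F [ 0.0854 -0.4814  2.011 ] open 0.005294226079107512
[[-0.9723  0.2339  0.0009]
 [ 0.2339  0.9723 -0.0007]
 [-0.001  -0.0005 -1.    ]]
side ptr -0.02798 depth 353.2627 503.81738
side gauge 0.00241 depth 382.23584 514.6655
side remaining mm 30.38635448422655
top ptr -0.02341 depth 223.72852 378.41406
top gauge 0.00449 depth 220.7583 376.98096
top remaining mm 27.89914284193843
```

Request:
{"fn": "drive_tool", "kwargs": {
  "commands": [
    {"dx": 0.0, "dy": 0.0, "dz": -0.012, "wx": 0.0, "wy": 0.0, "wz": 0.0, "claw": 0.0},
    {"dx": 0.0, "dy": -0.025, "dz": 0.0, "wx": 0.0, "wy": 0.0, "wz": 0.0, "claw": 0.0},
    {"dx": 0.0, "dy": -0.02, "dz": 0.0, "wx": 0.0, "wy": 0.0, "wz": 0.0, "claw": 0.0},
    {"dx": 0.0, "dy": 0.0, "dz": 0.008, "wx": 0.0, "wy": 0.0, "wz": 0.0, "claw": 0.0},
    {"dx": 0.0, "dy": 0.0, "dz": 0.004, "wx": 0.0, "wy": 0.0, "wz": 0.0, "claw": 0.0},
    {"dx": 0.0, "dy": 0.004, "dz": 0.0, "wx": 0.0, "wy": 0.0, "wz": 0.0, "claw": 0.0},
    {"dx": 0.0, "dy": 0.004, "dz": 0.0, "wx": 0.0, "wy": 0.0, "wz": 0.0, "claw": 0.0},
    {"dx": 0.0, "dy": 0.004, "dz": 0.0, "wx": 0.0, "wy": 0.0, "wz": 0.0, "claw": 0.0},
    {"dx": 0.0, "dy": 0.005, "dz": 0.0, "wx": 0.0, "wy": 0.0, "wz": 0.0, "claw": 0.0},
    {"dx": 0.0, "dy": 0.005, "dz": 0.0, "wx": 0.0, "wy": 0.0, "wz": 0.0, "claw": 0.0},
    {"dx": 0.0, "dy": 0.005, "dz": 0.0, "wx": 0.0, "wy": 0.0, "wz": 0.0, "claw": 0.0}
  ]
}}

```text
clock: 5.35
tool_pos: [0.4865, -0.0862, 0.091]
eef_rot: [0.118, 0.993, -0.001, 0.0]
contact_force: [-1.9, -1.8, 13.7]
opening: 0.001
```

Request:
{"fn": "drive_tool", "kwargs": {
  "commands": [
    {"dx": 0.0, "dy": 0.005, "dz": 0.0, "wx": 0.0, "wy": 0.0, "wz": 0.0, "claw": 0.0},
    {"dx": 0.0, "dy": 0.005, "dz": 0.0, "wx": 0.0, "wy": 0.0, "wz": 0.0, "claw": 0.0},
    {"dx": 0.0, "dy": 0.005, "dz": 0.0, "wx": 0.0, "wy": 0.0, "wz": 0.0, "claw": 0.0},
    {"dx": 0.0, "dy": 0.005, "dz": 0.0, "wx": 0.0, "wy": 0.0, "wz": 0.0, "claw": 0.0}
  ]
}}

```text
clock: 5.75
tool_pos: [0.4915, -0.0655, 0.0901]
eef_rot: [0.117, 0.993, 0.0, 0.0]
contact_force: [0.5, 0.3, -0.5]
opening: 0.005
```

```bash
python3 st.py;python3 meas.py m2
```

```text
clock 5.75 tip fixture rel wheeltop [ 0.0003  0.02   -0.0009] to wheeltop in tool [ 0.0004 -0.02   -0.0009]
F [ 0.5037  0.3041 -0.5241] open 0.00472202071093384
[[-0.9726  0.2327  0.001 ]
 [ 0.2327  0.9726  0.0002]
 [-0.0009  0.0004 -1.    ]]
side ptr -0.01764 depth 340.98584 503.03564
side gauge 0.00241 depth 381.69287 514.31006
side remaining mm 20.049684733715136
top ptr -0.01295 depth 218.91211 376.34766
top gauge 0.00451 depth 216.89746 376.21094
top remaining mm 17.456445502509485
```

Request:
{"fn": "drive_tool", "kwargs": {
  "commands": [
    {"dx": 0.0, "dy": 0.0, "dz": -0.012, "wx": 0.0, "wy": 0.0, "wz": 0.0, "claw": 0.0},
    {"dx": 0.0, "dy": -0.025, "dz": 0.0, "wx": 0.0, "wy": 0.0, "wz": 0.0, "claw": 0.0},
    {"dx": 0.0, "dy": -0.023, "dz": 0.0, "wx": 0.0, "wy": 0.0, "wz": 0.0, "claw": 0.0},
    {"dx": 0.0, "dy": 0.0, "dz": 0.008, "wx": 0.0, "wy": 0.0, "wz": 0.0, "claw": 0.0},
    {"dx": 0.0, "dy": 0.0, "dz": 0.004, "wx": 0.0, "wy": 0.0, "wz": 0.0, "claw": 0.0},
    {"dx": 0.0, "dy": 0.004, "dz": 0.0, "wx": 0.0, "wy": 0.0, "wz": 0.0, "claw": 0.0},
    {"dx": 0.0, "dy": 0.004, "dz": 0.0, "wx": 0.0, "wy": 0.0, "wz": 0.0, "claw": 0.0},
    {"dx": 0.0, "dy": 0.004, "dz": 0.0, "wx": 0.0, "wy": 0.0, "wz": 0.0, "claw": 0.0},
    {"dx": 0.0, "dy": 0.005, "dz": 0.0, "wx": 0.0, "wy": 0.0, "wz": 0.0, "claw": 0.0},
    {"dx": 0.0, "dy": 0.005, "dz": 0.0, "wx": 0.0, "wy": 0.0, "wz": 0.0, "claw": 0.0},
    {"dx": 0.0, "dy": 0.005, "dz": 0.0, "wx": 0.0, "wy": 0.0, "wz": 0.0, "claw": 0.0}
  ]
}}

```text
clock: 6.95
tool_pos: [0.4864, -0.0871, 0.0909]
eef_rot: [0.118, 0.993, -0.001, 0.0]
contact_force: [-1.8, -1.8, 14.5]
opening: 0.004
```

Request:
{"fn": "drive_tool", "kwargs": {
  "commands": [
    {"dx": 0.0, "dy": 0.005, "dz": 0.0, "wx": 0.0, "wy": 0.0, "wz": 0.0, "claw": 0.0},
    {"dx": 0.0, "dy": 0.005, "dz": 0.0, "wx": 0.0, "wy": 0.0, "wz": 0.0, "claw": 0.0},
    {"dx": 0.0, "dy": 0.005, "dz": 0.0, "wx": 0.0, "wy": 0.0, "wz": 0.0, "claw": 0.0},
    {"dx": 0.0, "dy": 0.005, "dz": 0.0, "wx": 0.0, "wy": 0.0, "wz": 0.0, "claw": 0.0}
  ]
}}

```text
clock: 7.35
tool_pos: [0.4913, -0.0667, 0.0903]
eef_rot: [0.117, 0.993, 0.0, 0.001]
contact_force: [0.3, -1.3, -0.2]
opening: 0.007
```

```bash
python3 st.py;python3 meas.py m3
```

```text
clock 7.35 tip fixture rel wheeltop [ 0.0004  0.0188 -0.0007] to wheeltop in tool [ 0.0005 -0.0188 -0.0007]
F [ 0.3451 -1.3423 -0.2436] open 0.006681159609710645
[[-0.9725  0.2328  0.0012]
 [ 0.2328  0.9725 -0.    ]
 [-0.0012  0.0003 -1.    ]]
side ptr -0.00758 depth 332.98584 503.5288
side gauge 0.00241 depth 381.3125 514.27344
side remaining mm 9.988539908690512
top ptr -0.00272 depth 215.49512 375.16504
top gauge 0.00451 depth 217.92578 376.3789
top remaining mm 7.2291298579913885
```

Request:
{"fn": "drive_tool", "kwargs": {
  "commands": [
    {"dx": 0.0, "dy": 0.0, "dz": -0.012, "wx": 0.0, "wy": 0.0, "wz": 0.0, "claw": 0.0},
    {"dx": 0.0, "dy": -0.025, "dz": 0.0, "wx": 0.0, "wy": 0.0, "wz": 0.0, "claw": 0.0},
    {"dx": 0.0, "dy": -0.022, "dz": 0.0, "wx": 0.0, "wy": 0.0, "wz": 0.0, "claw": 0.0},
    {"dx": 0.0, "dy": 0.0, "dz": 0.008, "wx": 0.0, "wy": 0.0, "wz": 0.0, "claw": 0.0},
    {"dx": 0.0, "dy": 0.0, "dz": 0.004, "wx": 0.0, "wy": 0.0, "wz": 0.0, "claw": 0.0},
    {"dx": 0.0, "dy": 0.004, "dz": 0.0, "wx": 0.0, "wy": 0.0, "wz": 0.0, "claw": 0.0},
    {"dx": 0.0, "dy": 0.004, "dz": 0.0, "wx": 0.0, "wy": 0.0, "wz": 0.0, "claw": 0.0},
    {"dx": 0.0, "dy": 0.004, "dz": 0.0, "wx": 0.0, "wy": 0.0, "wz": 0.0, "claw": 0.0},
    {"dx": 0.0, "dy": 0.005, "dz": 0.0, "wx": 0.0, "wy": 0.0, "wz": 0.0, "claw": 0.0},
    {"dx": 0.0, "dy": 0.005, "dz": 0.0, "wx": 0.0, "wy": 0.0, "wz": 0.0, "claw": 0.0},
    {"dx": 0.0, "dy": 0.005, "dz": 0.0, "wx": 0.0, "wy": 0.0, "wz": 0.0, "claw": 0.0},
    {"dx": 0.0, "dy": 0.005, "dz": 0.0, "wx": 0.0, "wy": 0.0, "wz": 0.0, "claw": 0.0}
  ]
}}

```text
clock: 8.65
tool_pos: [0.4879, -0.0818, 0.0909]
eef_rot: [0.117, 0.993, -0.0, 0.001]
contact_force: [-1.3, -1.6, 11.8]
opening: 0.003
```

```bash
python3 st.py;python3 meas.py m4; python3 - <<'E'
from h import *
a=load('m4t')['color'][200:236,310:370,::-1];b=load('m4s')['color'][270:310,265:310,::-1]
A=cv2.resize(a,(600,360),interpolation=1);B=cv2.resize(b,(270,240),interpolation=1)
o=np.zeros((600,600,3),np.uint8);o[:360]=np.clip(A*1.5,0,255);o[360:,:270]=B;cv2.imwrite('pics/c4.png',o)
E
```

```text
clock 8.65 tip fixture rel wheeltop [ 0.0007  0.0033 -0.0001] to wheeltop in tool [ 0.0007 -0.0033 -0.0001]
F [-1.3237 -1.5763 11.7951] open 0.0030744256720744733
[[-0.9724  0.2334  0.0016]
 [ 0.2334  0.9724 -0.0009]
 [-0.0017 -0.0006 -1.    ]]
side ptr -0.00081 depth 352.4463 506.63086
side gauge 0.00241 depth 383.63867 516.71094
side remaining mm 3.2198738849756916
top ptr 0.00367 depth 224.23535 377.48145
top gauge 0.00452 depth 218.8789 376.78125
top remaining mm 0.8526420726623586
```

View pics/c4.png

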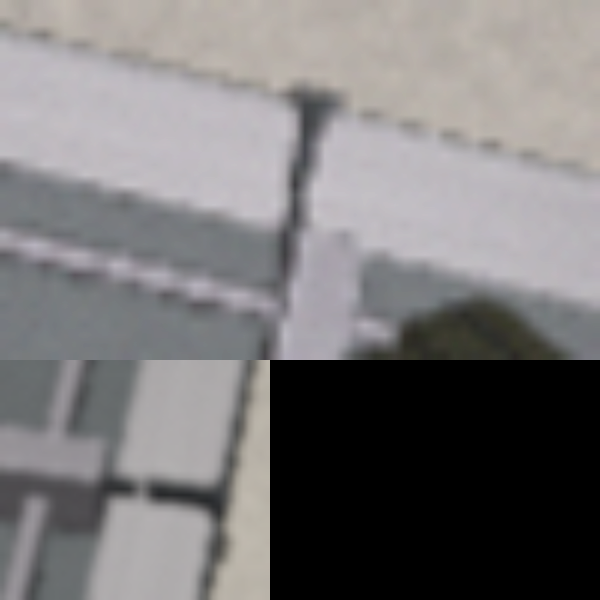

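Top part of the composite: the pointer (290,250) nearly meets the stem (297,200), about 1 mm short. Side part (lower left): pointer at (122,488) and stem at (180,495). The two views agree if the pointer and stem are at similar heights (stem standing on the 22 mm strip), which leaves about 1.1 mm, or 3.6 mm of rim.

Request:
{"fn": "drive_tool", "kwargs": {
  "commands": [
    {"dx": 0.0, "dy": 0.0035, "dz": 0.0, "wx": 0.0, "wy": 0.0, "wz": 0.0, "claw": 0.0},
    {"dx": 0.0, "dy": 0.0, "dz": 0.0, "wx": 0.0, "wy": 0.0, "wz": 0.0, "claw": 0.0},
    {"dx": 0.0, "dy": 0.0, "dz": -0.005, "wx": 0.0, "wy": 0.0, "wz": 0.0, "claw": 0.0},
    {"dx": 0.0, "dy": 0.0, "dz": -0.01, "wx": 0.0, "wy": 0.0, "wz": 0.0, "claw": 0.0},
    {"dx": 0.0, "dy": 0.0, "dz": -0.03, "wx": 0.0, "wy": 0.0, "wz": 0.0, "claw": 0.0},
    {"dx": 0.05, "dy": 0.0, "dz": -0.01, "wx": 0.0, "wy": 0.0, "wz": 0.0, "claw": 0.0},
    {"dx": 0.05, "dy": 0.0, "dz": 0.0, "wx": 0.0, "wy": 0.0, "wz": 0.0, "claw": 0.0},
    {"dx": 0.0, "dy": 0.0, "dz": 0.0, "wx": 0.0, "wy": 0.0, "wz": 0.0, "claw": 0.0}
  ]
}}

```text
clock: 9.55
tool_pos: [0.3805, -0.0547, 0.1452]
eef_rot: [0.116, 0.993, -0.001, -0.007]
contact_force: [0.5, -0.4, 0.3]
opening: 0.004
```

```bash
python3 st.py;python3 meas.py m5; python3 - <<'E'
from h import *
import fx
from fx import P,W
np.set_printoptions(precision=2,suppress=True)
for v,n in(('m5s','side'),('m5t','top')):
    q=load(v); g=cv2.cvtColor(q['color'],cv2.COLOR_RGB2GRAY).astype(np.float32)
    for z in (.0265,):
      res=[]
      for x in np.arange(.078,.112,.002):
        y=np.arange(-.012,.016,.00025)
        uv=proj(q,W(P,np.c_[np.full_like(y,x),y,np.full_like(y,z)])).astype(np.float32)
        p=cv2.remap(g,uv[None,:,0],uv[None,:,1],1)[0]; d=np.clip(np.percentile(p,75)-p,0,None); d=np.clip(d-.3*d.max(),0,None)
        res.append((x*1e3,(y*d).sum()/d.sum()*1e3,p.min()))
      print(n);print(np.array(res).T)
a=load('m5t')['color'][200:236,310:370,::-1];b=load('m5s')['color'][270:310,265:310,::-1]
A=cv2.resize(a,(600,360),interpolation=1);B=cv2.resize(b,(270,240),interpolation=1)
o=np.zeros((600,600,3),np.uint8);o[:360]=np.clip(A*1.5,0,255);o[360:,:270]=B;cv2.imwrite('pics/c5.png',o)
E
```

```text
clock 9.55 tip fixture rel wheeltop [-0.1102  0.0041  0.0542] to wheeltop in tool [-0.111  -0.0046  0.0526]
F [ 0.5212 -0.3794  0.2538] open 0.0043012589714639055
[[-0.9729  0.2309 -0.0152]
 [ 0.2309  0.973  -0.0008]
 [ 0.0146 -0.0043 -0.9999]]
side ptr 0.00044 depth 326.85498 496.16553
side gauge 0.00241 depth 377.45166 507.74268
side remaining mm 1.96939487033547
top ptr 0.00537 depth 212.26709 362.5376
top gauge 0.00451 depth 207.01855 361.80762
top remaining mm -0.8609359291758987
side
[[ 78.    80.    82.    84.    86.    88.    90.    92.    94.    96.
   98.   100.   102.   104.   106.   108.   110.  ]
 [  1.05   1.32   1.6    1.94   2.04   2.36   1.73   1.09   0.93   0.98
    1.11   1.23   1.27   1.2    1.04   0.89   0.7 ]
 [ 47.08  49.06  56.3   71.24  95.07 105.38  80.26  53.76  38.75  39.72
   40.    41.03  40.52  41.98  46.72  41.9   40.75]]
top
[[ 78.    80.    82.    84.    86.    88.    90.    92.    94.    96.
   98.   100.   102.   104.   106.   108.   110.  ]
 [  5.     5.03   5.27   5.13   4.75   4.73   4.86   5.02   5.01   4.76
    4.45   4.57   4.76   4.72   4.78   4.89   5.12]
 [ 45.53  48.73  43.38  57.13  52.    52.71  45.03  43.78  51.64  51.12
   50.19  49.97  47.25  43.31  43.12  43.18  44.38]]
```

View pics/c5.png

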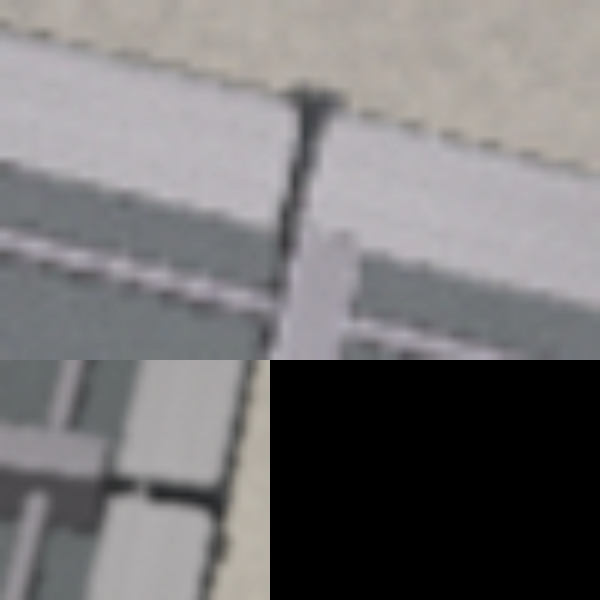

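The composite shows the pointer (285,250) and stem (300,190) as one straight line in the top view. In the side view the pointer (122,487) also runs straight into the stem (180,495). The residual estimate is about -0.5 ± 0.4 mm, which is within measuring accuracy. Next I'll check the bystanders and hand in.

```bash
python3 - <<'E'
from h import *
for n,f,bx in(('t0','m5t',dict(plates=(232,220,276,256),driver=(250,160,275,225),cart=(402,222,430,245),bin=(394,272,460,324))),('s0','m5s',dict(plates=(240,205,280,240),driver=(275,215,348,240),cart=(262,340,292,395),bin=(130,348,215,420)))):
    a,b=[load(k)['color'].mean(2).astype(np.float32) for k in(n,f)]
    for k,(x0,y0,x1,y1) in bx.items():
        s,c=cv2.phaseCorrelate(a[y0:y1,x0:x1].copy(),b[y0:y1,x0:x1].copy()); print(n,k,np.round(s,2),round(c,2))
g=r.get_state(); print(g['clock'],np.abs(g['qd']).max(),g['contact_force']); r.finish_job()
E
```

```text
t0 plates [ 0.5  -0.05] 1.0
t0 driver [ 0.55 -0.08] 0.96
t0 cart [-0.02  0.03] 0.98
t0 bin [0.02 0.04] 1.0
s0 plates [0.01 0.02] 0.99
s0 driver [0.43 0.46] 1.02
s0 cart [0.01 0.  ] 1.0
s0 bin [-0.01  0.01] 0.94
9.65 0.09751630250538505 [ 0.74557077 -0.2708021  -0.20362113]
the job is handed in; nothing more can be done
```

I rolled the wheel with the closed fingertips in four strokes, pressing with up to about 17 N, until the pointer lined up with the gauge mark. I then took the hand away and handed the job in at 9.65 s.

- **Alignment:** the pointer and the mark's stem form one straight line in both views. My best combined estimate is that the pointer is about 0.5 mm past the mark, give or take 0.4 mm. I left it there because a correction would have been no larger than the measuring error.
- **Where the views disagreed:** with the stem top taken at 25 mm and the pointer at 28 mm, the top view gave -0.9 mm remaining and the side view gave +2.0 mm. I reconciled them by assuming the stem and pointer are at nearly equal heights, so the result rests on that assumption.
- **Bystanders:** a before-and-after image comparison showed no shift for the cartridge and bin. It gave about 0.5 px in one view for the plates and in both views for the driver. I take that as an artefact of the comparison, since the arm never went near them at bench height, but I did not check it further.
- **Contact at hand-in:** the hand was clear of the fixture, about 54 mm above the wheel's top and 110 mm to its side, with only noise on the force reading. The arm was still settling slightly, at no more than 0.1 rad/s.

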